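Clear the sanding block and press the sunken reset key

ROBOT

A 7-joint arm with a two-finger parallel gripper is mounted at the origin on the work surface. World frame = base frame: x ahead of the robot, y to its left, z up, the work surface at z = 0. Lengths are in m, angles in rad, forces in N, time in s.
With the tool pointing down it reaches from about 0.35 to 0.775 m from the base axis. Payload 3.1 kg.
Tool frame: the origin (TCP) lies at the very end of the fingers, on their centre line; the grasp point (between the pads) lies 19 mm behind it; z points along the fingers, y is the direction in which the jaws open and shut (so a half turn about z gives the same grasp; the last joint's range is limited). The gripper opens to 85 mm and grips with 20 to 120 N. Pads are 22 mm wide; open, the fingers measure 114 mm over their backs; the gripper's body (76 mm by 85 mm) begins 54 mm behind the grasp point. The pads swing forward as they close: fully open they stand 13 mm farther back than shut.
Start: joints at [1.271, 0.311, 0.014, 1.512, -0.004, 1.319, -0.027], TCP at [0.14, -0.532, 0.231] pointing down, gripper open.
Joint ranges: [-2.7, 2.7], [-0.3, 1.91], [-1.27, 1.3], [0.12, 2.57], [-1.44, 4.58], [0.2, 2.03], [-3.05, 3.05]. Speed limits (rad/s): [2.79, 2.79, 3.14, 3.14, 3.14, 3.14, 3.14].

INTERFACE

Orientations are given as a 3x3 rotation matrix whose columns are the frame's x, y, z axes.
In Python, from rig import arm gives the robot as it stands.
- The arm moves only by the tool send_rows, never from a script. Its argument "increments" is a list that holds one entry, the list of rows, each a list of 7 numbers: the shift along the tool's x, y, z in cm, then the turn, a rotation vector about the tool's x, y, z in degrees, then the opening in per cent of the stroke, from 0 (shut) to 100 (fully open). In form: [[[tx, ty, tz, ax, ay, az, gripper], ...]]. A call has 1 to 12 rows; each row shifts and turns the commanded pose from where the row before left it, along the tool's axes as they then stand; what a row does not reach is not made up. A row lasts 1/12 s, in which the tool goes at most 41.7 mm and 7.16 degrees, less where a joint would pass 70% of its speed; a pose out of reach is approached as far as the arm can. A call is refused whole if a number of a shift passes 4.17 or a number of a turn 7.16, either way. A call with a gripper value outside its range is refused whole. The fingers move at their own pace and stop on an object; "force" is the grip in N (left out, the last holds). Time passes only in rows, so rows that do not move let the fingers close. It gives the time, the measured TCP pose, the force and the opening at its end, in the units of the state.
- arm.observe(): the state, without advancing time (a new reading comes with each control period).
- arm.grab_frame(name): name is "scene" or "top"; returns (picture, depth): 384x512x3 uint8, blue, green, red; 384x512 float32, m along the optical axis (not along the pixel's ray), 0 where there is no reading.
- arm.camera_model(name): a dict with "mtx" (3x3 intrinsics, pixels), "R" (3x3) and "t" (3): a world point X has camera coordinates R X + t. Camera axes: x right, y down, z forward; pixel columns grow to the right and rows downward; lengths in m; the calibration is good to about 2 mm. A picture is of the moment at which its call begins. camera_model takes no time and is no camera call.
- arm.job_done(): hands the job in, once; it reports no verdict.
The state is a dict: "clock": time; "joint_positions": joint angles; "dq": joint speeds; "effort": joint torques, N m; "position": TCP position; "tool_rot": TCP orientation; "ft_force": force on the tool from outside, world axes, zero at the start; "torque": the same for the moment, N m; "opening": opening from 0.0 (shut) to 1.0 (fully open).
Only numpy, scipy, OpenCV 4.12 (cv2) and the standard library are available. Lean on these libraries where they do the work, as an engineer would, in place of code of your own. Each camera call takes 0.05 s, during which the arm holds its last target. There are 200 camera calls.

TASK

A sanding block has been left on top of the dust extractor's control box, over the well that holds its sunken square reset key. Without gripping or lifting it, gently push the block along the box top with the fingertips onto the bare deck between the two wells, so that it covers neither; then reach a fingertip down into the uncovered well, hold the square key fully down for a good second, let it spring back and come away. Leave the round start key in the other well and everything else on the bench alone.

Things in the scene. Friction and masses are not known exactly. Their poses are not given: they have to be found in the camera images.
- control_box: Grey box fixed to the bench, 90 (its x) x 290 (its y) x 62 mm high; origin: centre of underside, z up. Two 54 mm square wells in its top, centred 95 mm either side of the middle along y; a bare flat deck between them (68 mm each way from the middle). A rail 6 mm high, 8 wide on each long edge, 74 mm apart inside; short ends open. Well floors 40 mm below the top. Which well holds which key varies.
- reset_top (a point): Centre of the top face of the square reset key (white, 27 x 27 mm, 14 mm proud of its well floor), in the middle of its well; unpressed it is 36 mm above the bench, 26 mm below the box top; it moves down with the key. At the start the sanding block covers this well.
- reset_key (a joint): Travel of the reset key in m: 0 up, 0.006 fully down. A spring lifts it: about 2 N starts it moving, about 5 N holds it fully down; it springs back when let go.
- start_top (a point): Centre of the top face of the round start key (white, 32 mm across, standing 14 mm above its well floor), in the middle of the other, open well, at the same height as the reset key. Not to be pressed.
- start_key (a joint): Travel of the start key in m: 0 up, 0.006 fully down; sprung like the reset key.
- sanding_block: Loose wooden sanding block with cork sole, 62 (its x) x 84 (its y) x 34 mm high, 0.14 to 0.28 kg; origin: centre of underside, z up. It lies flat on the box top between the rails (6 mm play each side), over the reset well, within about 6 mm of its centre, long side along the box's y. It slides freely along the rails; its ends are flat and upright.
- tape_roll: Bystander: paper tape roll lying flat, 90 mm across, 24 mm high, beside the far long side of the box; origin at the centre of its underside.
- finial: Bystander: turned dark wooden finial, 40 mm across, 52 mm high, standing beside the near long side of the box; origin at the centre of its underside.
- wrench: Bystander: steel wrench, 140 mm long, lying flat beside the far long side of the box and roughly parallel to it; origin at the centre of its underside.
- glue_bottle: Bystander: white glue bottle, 60 mm across, 170 mm high, standing to the left of the box; origin at the centre of its underside.
- mallet: Bystander: hammer lying to the right of the box; origin at the centre of its underside.
- screw_jar: Bystander: glass jar with a steel cap, 60 mm across, 75 mm high, to the left of the box; origin at the centre of its underside.
- offcut: Bystander: light wooden offcut with a tenon, 174 mm long, 45 mm wide, 32 mm high, lying to the right of the box; origin at the centre of the underside of its main part.
Not all that is in view belongs to the job. What is shaped like the sanding_block but orange or yellow is not meant.

How it is judged:
On the way, in this order (a step that is already met when the one before it is completed fails the run):
1. the sanding block lies flat on the box's bare deck, clear of both wells (horizontal distance between sanding_block and reset_top above 0.068 m and horizontal distance between sanding_block and start_top above 0.068 m and height (world z) of sanding_block between 0.059 and 0.066 m and angle between sanding_block's own z axis and vertical below 0.08 rad), for 0.2 s.
2. the square reset key is held down (value of joint reset_key above 0.0042 m and contact force between the fingers and reset_key above 1 N), for 0.8 s.
At the end, for the whole second after the job is handed in: The sanding block lies flat and still on the box's deck, its centre more than 68 mm horizontally from the centre of either key, so that it covers neither well; the reset key was held at least 4.2 mm down by the fingers for 0.8 s after that and both keys are up again (within 1.5 mm) (all of step 1 and linear speed of sanding_block below 0.01 m/s and value of joint each of reset_key, start_key below 0.0015 m); the robot touches nothing.
It fails at once if the sanding block is lifted (8 mm above the box top) or tipped (height (world z) of sanding_block above 0.07 m or angle between sanding_block's own z axis and vertical above 0.25 rad).
It fails at once if the sanding block is gripped or shoved hard (more than 20 N) (contact force between the fingers and sanding_block above 20 N).
It fails at once if the start key is pressed (2 mm or more) (value of joint start_key above 0.002 m).
It fails at once if another thing on the bench is moved more than 20 mm (distance of any of tape_roll, finial, wrench, glue_bottle, mallet, screw_jar, offcut from where it was at the start of the episode above 0.02 m).
It also fails if it takes over 43 s, if anything falls off the work surface, if the arm or the gripper's body presses on something with over 40 N, if the wrist force passes 120 N, or if a joint passes its speed limit or range.

## Working session

There is one attempt and no reset: what is moved stays moved. The work goes in short steps, Python scripts to look and compute and a tool call to move; the robot and the scene stay as the last step left them, time stands still between calls to the robot, and variables do not carry over. Pictures are saved under pics/ and viewed, about 8 in all and at most 12, crops included, and the job is handed in when it is done.

Besides the shell and the picture viewer there is one more tool, called after "Request:" as a command line: name --argument value ..., lists and objects as JSON in quotes. send_rows: Moves the arm, as the interface text tells. Its arguments: {"type":"object","properties":{"increments":{"type":"array"},"force":{"type":"number"}},"required":["increments"]}

```bash
ls; mkdir -p pics
cat > h.py <<'E'
import numpy as np, cv2
from rig import arm
def grab(n):
    im,d=arm.grab_frame(n); c=arm.camera_model(n)
    K,R,t=[np.array(c[k]) for k in("mtx","R","t")]
    v,u=np.mgrid[:384,:512]
    P=np.stack([(u-K[0,2])/K[0,0]*d,(v-K[1,2])/K[1,1]*d,d],-1)
    W=(P-t)@R   # R^T (P-t)
    W[d==0]=np.nan
    return im,d,W
E
python3 - <<'E'
from h import *
for n in("top","scene"):
    im,d,W=grab(n); np.savez(f"{n}0.npz",im=im,W=W)
    cv2.imwrite(f"pics/{n}0.png",cv2.resize(im,(768,576)))
s=arm.observe(); print({k:np.round(s[k],3) for k in("clock","position","tool_rot","opening","ft_force")})
E
```

```text
pics
{'clock': np.float64(0.1), 'position': array([ 0.14 , -0.531,  0.23 ]), 'tool_rot': array([[ 0.967,  0.255, -0.001],
       [ 0.255, -0.967,  0.002],
       [-0.   , -0.002, -1.   ]]), 'opening': np.float64(1.0), 'ft_force': array([-0.467,  0.36 ,  0.138])}
```

View pics/top0.png

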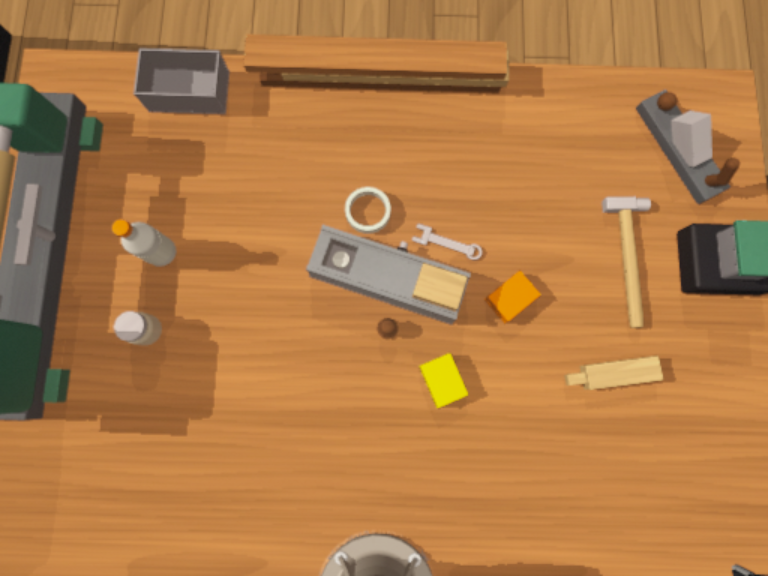

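View pics/scene0.png

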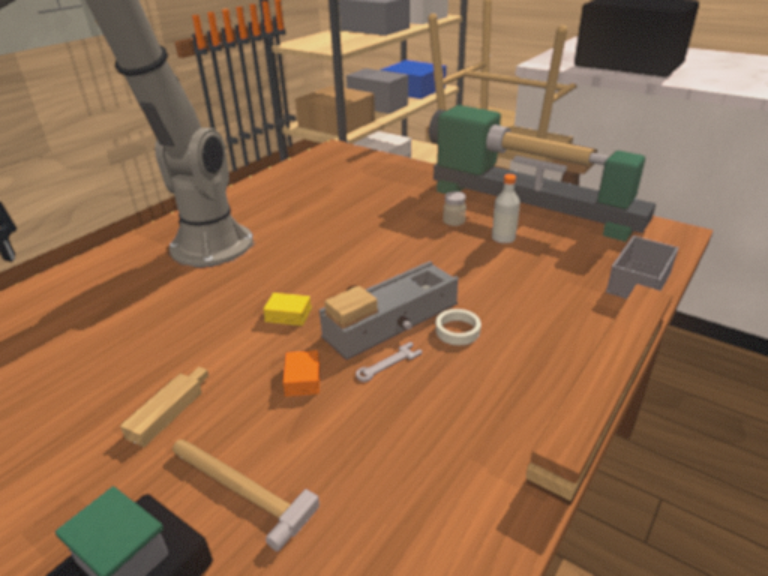

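The block I want is the bare wooden one on the box at top-view (440,286). It could be confused with the orange block (514,297), the yellow block (443,381) and the offcut (622,372). Only the one on the box is wood-coloured and covers a well. The open well, with the round key, is at (341,258). Next I'll measure and check it in a crop.

Run:
```python
from h import *
f=np.load("top0.npz"); im,W=f["im"],f["W"]
reg=np.zeros((384,512),bool); reg[140:225,195:325]=1
hsv=cv2.cvtColor(im,cv2.COLOR_BGR2HSV)
def rect(m,lab):
    m=cv2.morphologyEx(m.astype(np.uint8),cv2.MORPH_OPEN,np.ones((2,2)))
    n,l,st,_=cv2.connectedComponentsWithStats(m); k=1+st[1:,4].argmax(); m=l==k
    p=W[m]; r=cv2.minAreaRect((p[:,:2]*1000).astype(np.float32)); print(lab,m.sum(),r,"z",np.percentile(p[:,2],[5,50,95])); return m
z=W[...,2]
top=rect(reg&(z>.085)&(z<.11),"block")
box=rect(reg&(z>.05)&(z<.2),"box")
# key: round, white at z ~36
k=reg&(z>.028)&(z<.045)&(hsv[...,1]<40)&(hsv[...,2]>150); rect(k,"startkey")
for n,(u,v) in dict(orange=(343,198),yellow=(296,254),jar=(87,218)).items(): print(n,W[v,u].round(3))
cv2.imwrite("pics/crop0.png",cv2.resize(im[140:225,195:325],None,fx=5,fy=5,interpolation=cv2.INTER_CUBIC))
```

```text
block 727 ((545.6328735351562, -111.06062316894531), (93.5094223022461, 78.21991729736328), 73.20813751220703) z [nan nan nan]
box 3087 ((574.6707153320312, -17.252700805664062), (296.2403564453125, 105.4512710571289), 72.8309326171875) z [nan nan nan]
startkey 91 ((595.31396484375, 80.1628646850586), (26.663127899169922, 28.06221580505371), 3.6742091178894043) z [0.02313286 0.03556128 0.03891123]
orange [ 0.533 -0.249  0.035]
yellow [ 0.374 -0.116  0.034]
jar [nan nan nan]
```

View pics/crop0.png

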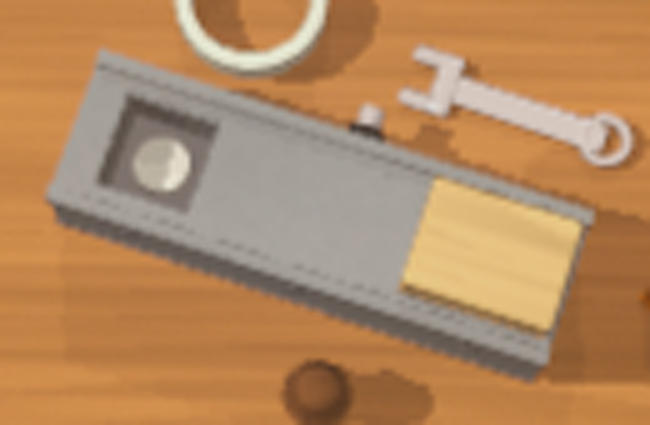

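```bash
cat >> h.py <<'E'
def plane(n,uv,z):
    c=arm.camera_model(n); K,R,t=[np.array(c[k]) for k in("mtx","R","t")]
    r=np.c_[uv,np.ones(len(uv))]@np.linalg.inv(K).T@R; o=-R.T@t
    return o+r*((z-o[2])/r[:,2])[:,None]
def quad(n,m,z):
    "rect fit by area moments of a mask unprojected on plane z: centre, yaw of long axis, sides"
    v,u=np.nonzero(m); p=plane(n,np.c_[u,v].astype(float),z)[:,:2]
    c=p.mean(0); w,V=np.linalg.eigh(np.cov((p-c).T)); a=V[:,1]*np.sign(V[1,1])
    return c.round(4),np.degrees(np.arctan2(-a[0],a[1])).round(2),np.sqrt(12*w[::-1]).round(4)
E
python3 - <<'E'
from h import *
for n in("top","scene"):
    f=np.load(n+"0.npz"); im,W=f["im"],np.nan_to_num(f["W"]); z=W[...,2]
    reg=(abs(W[...,0]-.575)<.12)&(abs(W[...,1]+.017)<.19)
    def big(m):
        q,l,st,_=cv2.connectedComponentsWithStats(m.astype(np.uint8),connectivity=4); return l==1+st[1:,4].argmax()
    fill=lambda m:cv2.morphologyEx(m.astype(np.uint8),cv2.MORPH_CLOSE,np.ones((3,3)))>0
    b=big(reg&(z>.088)); print(n,"block",b.sum(),quad(n,b,.096),"z",np.median(z[b]))
    # box hull of top plane (wells filled), from the deck/rail points
    m=big(reg&(z>.0585)&(z<.0735))|b
    h=cv2.convexHull(np.argwhere(big(reg&(z>.0585)&(z<.0735)))[:,::-1].astype(np.int32))
    H=cv2.fillConvexPoly(np.zeros(z.shape,np.uint8),h,1)>0; print(n,"box",quad(n,H,.067),"z deck",np.median(z[m&~b]))
    r=cv2.minAreaRect(plane(n,h[:,0].astype(float),.067)[:,:2].astype(np.float32)*1000); print(r)
    hsv=cv2.cvtColor(im,cv2.COLOR_BGR2HSV)
    well=big(reg&(z>.015)&(z<.045)&(np.hypot(W[...,0]-.595,W[...,1]-.08)<.03)); 
    k=big(well&(z>.03)&(hsv[...,2]>145)); print(n,"key",k.sum(),quad(n,k,.036),"z",np.median(z[k]))
E
```

```text
top block 723 (array([ 0.5395, -0.1006]), np.float64(-15.64), array([0.0834, 0.0626])) z 0.09614560178496169
top box (array([ 0.5683, -0.0089]), np.float64(-17.18), array([0.2909, 0.0943])) z deck 0.06301056856445533
((568.6731567382812, -7.90045166015625), (289.57318115234375, 92.28997802734375), 72.88307189941406)
top key 91 (array([0.5974, 0.0827]), np.float64(9.03), array([0.0276, 0.0266])) z 0.03590947015502559
scene block 443 (array([ 0.5431, -0.1045]), np.float64(-11.25), array([0.0888, 0.0721])) z 0.0985538493912334
scene box (array([ 0.57  , -0.0178]), np.float64(-16.31), array([0.3003, 0.1084])) z deck 0.06609362020094314
((571.31201171875, -8.788238525390625), (301.90081787109375, 105.61628723144531), 73.39737701416016)
scene key 6 (array([0.5912, 0.0918]), np.float64(-25.75), array([0.0146, 0.0084])) z 0.03846413197444471
```

Measurements are consistent: the box centre is (0.5685, -0.0085) with yaw -17.2°. The start key sits 95 mm from it along the box's y axis, the block top is 83x63 mm at z 0.096, and the deck reads z≈0.063. I'll turn the tool x axis onto the box's +y, then travel to behind the block.

Request:
send_rows --increments '[[[0, 0, 0, 0, 0, -6.44, 30], [0, 0, 0, 0, 0, -6.44, 30], [0, 0, 0, 0, 0, -6.44, 30], [0, 0, 0, 0, 0, -6.44, 30], [0, 0, 0, 0, 0, -6.44, 30], [0, 0, 0, 0, 0, -6.44, 30], [0, 0, 0, 0, 0, -6.44, 30], [0, 0, 0, 0, 0, -6.44, 30], [0, 0, 0, 0, 0, -6.44, 30], [0, 0, 0, 0, 0, 0, 30]]]'

```text
clock: 0.93
position: [0.1401, -0.5314, 0.2307]
tool_rot: [[0.295, 0.955, -0.0], [0.955, -0.295, 0.001], [0.001, -0.001, -1.0]]
ft_force: [0.4, 0.0, 0.2]
opening: 0.301
```

Request:
send_rows --increments '[[[2.6, 1.5, 0, 0, 0, 0, 30], [2.6, 1.5, 0, 0, 0, 0, 30], [2.6, 1.5, 0, 0, 0, 0, 30], [2.6, 1.5, 0, 0, 0, 0, 30], [2.6, 1.5, 0, 0, 0, 0, 30], [2.6, 1.5, 0, 0, 0, 0, 30], [2.6, 1.5, 0, 0, 0, 0, 30], [2.6, 1.5, 0, 0, 0, 0, 30], [2.6, 1.5, 0, 0, 0, 0, 30], [2.6, 1.5, 0, 0, 0, 0, 30], [2.6, 1.5, 0, 0, 0, 0, 30], [2.6, 1.5, 0, 0, 0, 0, 30]]]'

```text
clock: 1.93
position: [0.4054, -0.2861, 0.2311]
tool_rot: [[0.3, 0.954, -0.0], [0.954, -0.3, 0.0], [-0.0, -0.0, -1.0]]
ft_force: [0.6, -0.3, 0.7]
opening: 0.305
```

```bash
cat >> h.py <<'E'
C=np.array([.5685,-.0085,0]); th=np.radians(-17.2)
B=np.array([[np.cos(th),-np.sin(th),0],[np.sin(th),np.cos(th),0],[0,0,1]])
def st():
    s=arm.observe(); p=np.array(s["position"]); b=B.T@(p-C)
    print("t",round(float(s["clock"]),2),"pos",p.round(4),"box(x,y,z)mm",(b*1000).round(1),"open",round(float(s["opening"]),2),"F",np.array(s["ft_force"]).round(2))
    print("tool axes in box\n",(B.T@np.array(s["tool_rot"])).round(3))
E
python3 -c "
from h import *
st()"
```

```text
t 1.93 pos [ 0.4054 -0.2861  0.2311] box(x,y,z)mm [ -73.7 -313.4  231.1] open 0.31 F [ 0.6  -0.3   0.67]
tool axes in box
 [[ 0.004  1.    -0.   ]
 [ 1.    -0.004 -0.   ]
 [-0.    -0.    -1.   ]]
```

Request:
send_rows --increments '[[[2.4, 1.2, 0, 0, 0, 0, 30], [2.4, 1.2, 0, 0, 0, 0, 30], [2.4, 1.2, 0, 0, 0, 0, 30], [2.4, 1.2, 0, 0, 0, 0, 30], [2.4, 1.2, 0, 0, 0, 0, 30], [2.4, 1.2, 0, 0, 0, 0, 30], [0, 0, 0, 0, 0, 0, 30], [0, 0, 2.5, 0, 0, 0, 30], [0, 0, 2.5, 0, 0, 0, 30], [0, 0, 2.5, 0, 0, 0, 30], [0, 0, 2.0, 0, 0, 0, 30], [0, 0, 0, 0, 0, 0, 30]]]'

```text
clock: 2.93
position: [0.512, -0.1708, 0.1314]
tool_rot: [[0.299, 0.954, -0.01], [0.954, -0.299, 0.003], [-0.0, -0.011, -1.0]]
ft_force: [-0.6, -0.3, -1.2]
opening: 0.299
```

```bash
python3 -c "
from h import *
st()
im,d,W=grab('scene'); cv2.imwrite('pics/s1.png',cv2.resize(im[150:290,150:350],None,fx=4,fy=4))"
```

```text
t 2.93 pos [ 0.512  -0.1708  0.1314] box(x,y,z)mm [  -6.  -171.7  131.4] open 0.3 F [-0.61 -0.31 -1.19]
tool axes in box
 [[ 0.004  1.    -0.011]
 [ 1.    -0.004 -0.   ]
 [-0.    -0.011 -1.   ]]
```

View pics/s1.png

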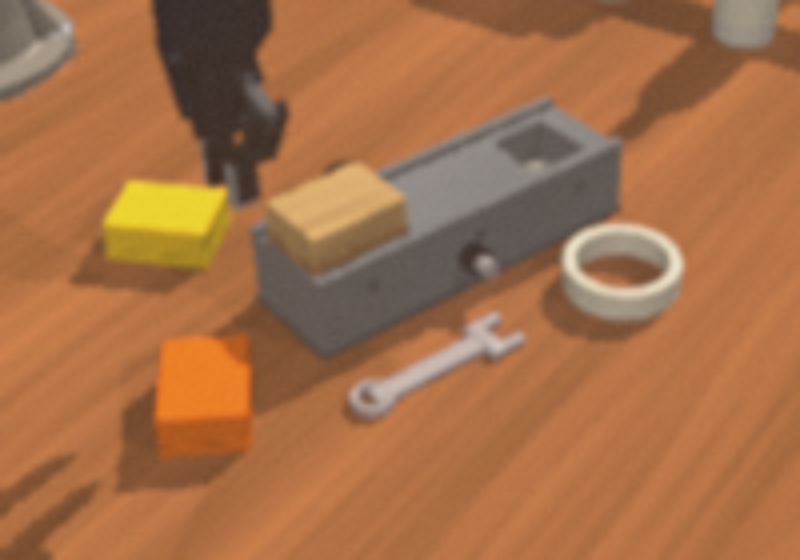

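The crop shows the fingers poised just beyond the block's outer end, with the wood block lying flat at crop (335,215) and the lane clear. Next I'll descend and settle.

Request:
send_rows --increments '[[[0, 0.5, 1.0, 0, 0, 0, 30], [0, 0, 1.0, 0, 0, 0, 30], [0, 0, 1.0, 0, 0, 0, 30], [0, 0, 1.0, 0, 0, 0, 30], [0, 0, 1.0, 0, 0, 0, 30], [0, 0, 0.5, 0, 0, 0, 30], [0, 0, 0, 0, 0, 0, 30], [0, 0, 0, 0, 0, 0, 30], [0, 0, 0, 0, 0, 0, 30], [0, 0, 0, 0, 0, 0, 30]]]'

```text
clock: 3.82
position: [0.5216, -0.1727, 0.0819]
tool_rot: [[0.297, 0.955, 0.001], [0.955, -0.297, -0.0], [-0.0, 0.001, -1.0]]
ft_force: [-0.4, 0.5, 0.2]
opening: 0.298
```

```bash
python3 -c "
from h import *
st()"
```

```text
t 3.82 pos [ 0.5216 -0.1727  0.0819] box(x,y,z)mm [   3.8 -170.8   81.9] open 0.3 F [-0.37  0.45  0.25]
tool axes in box
 [[ 0.001  1.     0.001]
 [ 1.    -0.001 -0.   ]
 [-0.     0.001 -1.   ]]
```

Request:
send_rows --increments '[[[0, -0.3, 0.3, 0, 0, 0, 30], [0, 0, 0.3, 0, 0, 0, 30], [0.3, 0, 0, 0, 0, 0, 30], [0.3, 0, 0, 0, 0, 0, 30], [0.2, 0, 0, 0, 0, 0, 30], [0.2, 0, 0, 0, 0, 0, 30], [0.2, 0, 0, 0, 0, 0, 30], [0.2, 0, 0, 0, 0, 0, 30], [0.2, 0, 0, 0, 0, 0, 30], [0.2, 0, 0, 0, 0, 0, 30], [0.2, 0, 0, 0, 0, 0, 30], [0.2, 0, 0, 0, 0, 0, 30]]]'

```text
clock: 4.82
position: [0.5247, -0.1506, 0.0753]
tool_rot: [[0.297, 0.955, -0.0], [0.955, -0.297, -0.0], [-0.0, -0.0, -1.0]]
ft_force: [0.5, -0.2, 0.6]
opening: 0.3
```

Request:
send_rows --increments '[[[0.2, 0, 0, 0, 0, 0, 30], [0.2, 0, 0, 0, 0, 0, 30], [0.2, 0, 0, 0, 0, 0, 30], [0.2, 0, 0, 0, 0, 0, 30], [0.2, 0, 0, 0, 0, 0, 30], [0.2, 0, 0, 0, 0, 0, 30], [0.2, 0, 0, 0, 0, 0, 30], [0.2, 0, 0, 0, 0, 0, 30], [0.2, 0, 0, 0, 0, 0, 30], [0.2, 0, 0, 0, 0, 0, 30], [0.2, 0, 0, 0, 0, 0, 30], [0.2, 0, 0, 0, 0, 0, 30]]]'

```text
clock: 5.82
position: [0.5318, -0.1276, 0.0753]
tool_rot: [[0.297, 0.955, -0.0], [0.955, -0.297, -0.0], [-0.0, -0.0, -1.0]]
ft_force: [-0.5, -1.7, 0.3]
opening: 0.301
```

```bash
cat >> h.py <<'E'
def block():
    im,d,W=grab("top"); W=np.nan_to_num(W); hsv=cv2.cvtColor(im,cv2.COLOR_BGR2HSV)
    b=(abs(W[...,2]-.096)<.008)&(hsv[...,1]>60)&(np.hypot(W[...,0]-.565,W[...,1]+.02)<.2)
    q=quad("top",b,.096); print("block",b.sum(),q,"box mm",(B.T@(np.r_[q[0],0]-C)*1000).round(1)); return im
E
python3 -c "
from h import *
st();im=block();cv2.imwrite('pics/t2.png',cv2.resize(im[130:235,190:340],None,fx=5,fy=5))"
```

```text
t 5.82 pos [ 0.5318 -0.1276  0.0753] box(x,y,z)mm [   0.2 -124.6   75.3] open 0.3 F [-0.49 -1.67  0.28]
tool axes in box
 [[ 0.001  1.    -0.   ]
 [ 1.    -0.001 -0.   ]
 [-0.    -0.    -1.   ]]
block 633 (array([ 0.5459, -0.0746]), np.float64(-38.69), array([0.0789, 0.0596])) box mm [ -2.  -69.8   0. ]
```

View pics/t2.png

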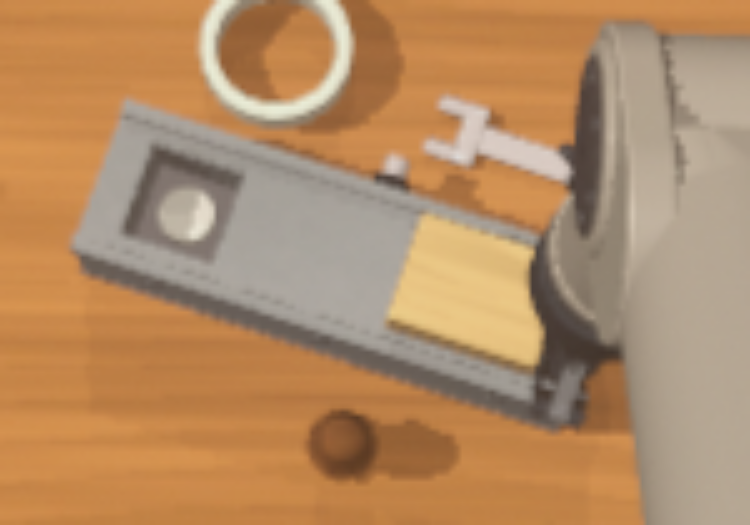

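The block is sliding straight between the rails: its front edge runs from (425,212) to (388,325) and the push force is about 1.7 N. I'll continue.

Request:
send_rows --increments '[[[0.2, 0, 0, 0, 0, 0, 30], [0.2, 0, 0, 0, 0, 0, 30], [0.2, 0, 0, 0, 0, 0, 30], [0.2, 0, 0, 0, 0, 0, 30], [0.2, 0, 0, 0, 0, 0, 30], [0.2, 0, 0, 0, 0, 0, 30], [0.2, 0, 0, 0, 0, 0, 30], [0.2, 0, 0, 0, 0, 0, 30], [0.2, 0, 0, 0, 0, 0, 30], [0.2, 0, 0, 0, 0, 0, 30], [0.2, 0, 0, 0, 0, 0, 30], [0.2, 0, 0, 0, 0, 0, 30]]]'

```text
clock: 6.87
position: [0.539, -0.1047, 0.0753]
tool_rot: [[0.297, 0.955, -0.0], [0.955, -0.297, -0.0], [-0.0, 0.0, -1.0]]
ft_force: [-0.5, -2.0, -0.7]
opening: 0.298
```

Request:
send_rows --increments '[[[0.2, 0, 0, 0, 0, 0, 30], [0.2, 0, 0, 0, 0, 0, 30], [0.2, 0, 0, 0, 0, 0, 30], [0.2, 0, 0, 0, 0, 0, 30], [0.2, 0, 0, 0, 0, 0, 30], [0.2, 0, 0, 0, 0, 0, 30], [0.2, 0, 0, 0, 0, 0, 30], [0.2, 0, 0, 0, 0, 0, 30], [0.2, 0, 0, 0, 0, 0, 30], [0.2, 0, 0, 0, 0, 0, 30], [0.2, 0, 0, 0, 0, 0, 30], [0.2, 0, 0, 0, 0, 0, 30]]]'

```text
clock: 7.87
position: [0.5461, -0.0818, 0.0753]
tool_rot: [[0.297, 0.955, 0.0], [0.955, -0.297, -0.0], [-0.0, 0.0, -1.0]]
ft_force: [-0.1, -1.1, -0.6]
opening: 0.299
```

```bash
python3 -c "
from h import *
st();im=block();cv2.imwrite('pics/t3.png',cv2.resize(im[130:235,190:340],None,fx=5,fy=5))"
```

```text
t 7.87 pos [ 0.5461 -0.0818  0.0753] box(x,y,z)mm [  0.3 -76.7  75.3] open 0.3 F [-0.08 -1.14 -0.6 ]
tool axes in box
 [[ 0.001  1.     0.   ]
 [ 1.    -0.001 -0.   ]
 [-0.     0.    -1.   ]]
block 584 (array([ 0.5601, -0.0265]), np.float64(-46.4), array([0.0772, 0.0576])) box mm [ -2.7 -19.7   0. ]
```

View pics/t3.png

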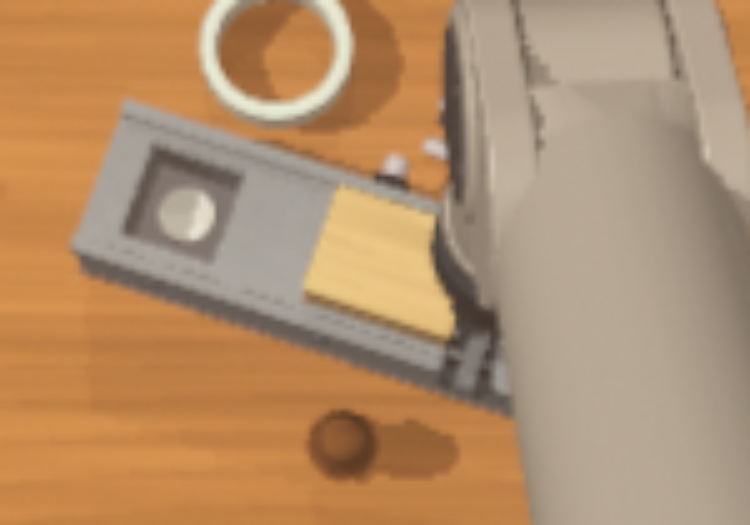

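The block's front edge at crop (340,185)-(305,295) is near +18 mm. It needs about 22 mm more to be centred.

Request:
send_rows --increments '[[[0.2, 0, 0, 0, 0, 0, 30], [0.2, 0, 0, 0, 0, 0, 30], [0.2, 0, 0, 0, 0, 0, 30], [0.2, 0, 0, 0, 0, 0, 30], [0.2, 0, 0, 0, 0, 0, 30], [0.2, 0, 0, 0, 0, 0, 30], [0.2, 0, 0, 0, 0, 0, 30], [0.2, 0, 0, 0, 0, 0, 30], [0.2, 0, 0, 0, 0, 0, 30], [0.2, 0, 0, 0, 0, 0, 30], [0.1, 0, 0, 0, 0, 0, 30], [0, 0, 0, 0, 0, 0, 30]]]'

```text
clock: 8.92
position: [0.5524, -0.0612, 0.0753]
tool_rot: [[0.296, 0.955, 0.0], [0.955, -0.296, 0.001], [0.001, 0.0, -1.0]]
ft_force: [0.1, -1.6, 0.2]
opening: 0.295
```

Request:
send_rows --increments '[[[-0.2, 0, 0, 0, 0, 0, 30], [-0.4, 0, 0, 0, 0, 0, 30], [-0.7, 0, 0, 0, 0, 0, 30], [-0.9, 0, -0.5, 0, 0, 0, 15], [-1.0, 0, -1.0, 0, 0, 0, 0], [-1.0, 0, -1.5, 0, 0, 0, 0], [-2.0, 0, -2, 0, 0, 0, 0], [-2.5, 0, -2, 0, 0, 0, 0], [-2.5, 0, -1, 0, 0, 0, 0], [-2.0, 0, 0, 0, 0, 0, 0], [0, 0, 0, 0, 0, 0, 0], [0, 0, 0, 0, 0, 0, 0]]]'

```text
clock: 9.92
position: [0.5123, -0.1909, 0.1562]
tool_rot: [[0.302, 0.953, 0.001], [0.953, -0.302, -0.001], [-0.001, 0.001, -1.0]]
ft_force: [0.4, 0.5, 0.9]
opening: -0.003
```

```bash
python3 -c "
from h import *
st();im=block();cv2.imwrite('pics/t4.png',cv2.resize(im[130:235,190:340],None,fx=5,fy=5))"
```

```text
t 9.92 pos [ 0.5123 -0.1909  0.1562] box(x,y,z)mm [   0.3 -190.8  156.2] open -0.0 F [0.36 0.49 0.85]
tool axes in box
 [[ 0.006  1.     0.001]
 [ 1.    -0.006 -0.001]
 [-0.001  0.001 -1.   ]]
block 713 (array([ 0.5668, -0.0134]), np.float64(-16.37), array([0.0833, 0.0628])) box mm [-0.2 -5.2  0. ]
```

View pics/t4.png

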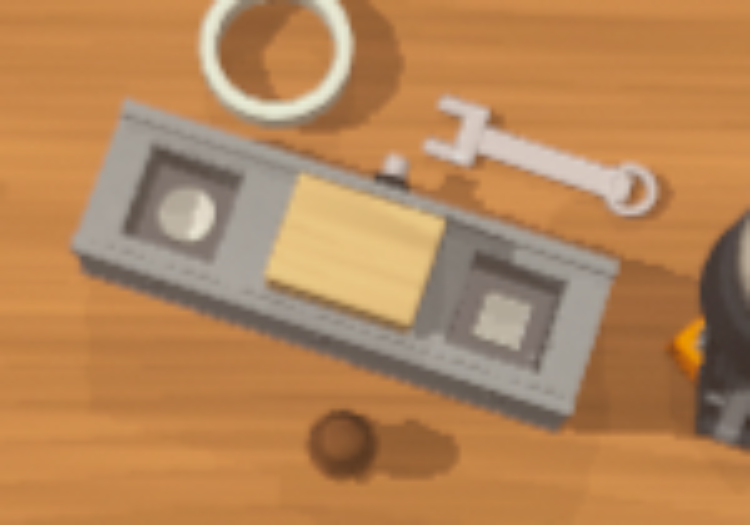

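The block now lies on the deck at crop (355,250), about 5 mm off the middle and clear of both wells. The square key is visible at (502,318), so I'll measure it.

```bash
python3 -c "
from h import *
im,d,W=grab('top');W=np.nan_to_num(W)
hsv=cv2.cvtColor(im,cv2.COLOR_BGR2HSV)
for p in ((.540,-.099),(.597,.082)):
  b=(abs(W[...,2]-.036)<.006)&(hsv[...,2]>145)&(np.hypot(W[...,0]-p[0],W[...,1]-p[1])<.03)
  q=quad('top',b,.036);print(b.sum(),q,np.median(W[b][:,2]),(B.T@(np.r_[q[0],0]-C)*1000).round(1))
"
```

```text
89 (array([ 0.5414, -0.0987]), np.float64(-84.16), array([0.0275, 0.0265])) 0.03602495498945962 [  0.8 -94.2   0. ]
91 (array([0.5971, 0.0827]), np.float64(-16.28), array([0.0275, 0.0269])) 0.035759331488932775 [ 0.4 95.6  0. ]
```

Request:
send_rows --increments '[[[1.6, 0, 0, 0, 0, 0, 0], [1.6, 0, 0, 0, 0, 0, 0], [1.6, 0, 0, 0, 0, 0, 0], [1.6, 0, 0, 0, 0, 0, 0], [1.6, 0, 0, 0, 0, 0, 0], [1.6, 0, 0, 0, 0, 0, 0], [0, 0, 1.5, 0, 0, 0, 0], [0, 0, 1.5, 0, 0, 0, 0], [0, 0, 1.5, 0, 0, 0, 0], [0, 0, 1.5, 0, 0, 0, 0], [0, 0, 0.5, 0, 0, 0, 0], [0, 0, 0, 0, 0, 0, 0]]]'

```text
clock: 11.02
position: [0.5403, -0.0947, 0.0887]
tool_rot: [[0.295, 0.956, -0.004], [0.956, -0.295, 0.002], [0.0, -0.004, -1.0]]
ft_force: [-1.4, 0.5, 0.6]
opening: 0.0
```

Request:
send_rows --increments '[[[0, 0, 0, 0, 0, 0, 0], [0, 0, 0, 0, 0, 0, 0], [0, 0, 0, 0, 0, 0, 0], [0, 0, 0, 0, 0, 0, 0]]]'

```text
clock: 11.35
position: [0.5423, -0.0963, 0.0913]
tool_rot: [[0.297, 0.955, 0.002], [0.955, -0.297, -0.0], [0.0, 0.002, -1.0]]
ft_force: [0.1, 0.4, 0.2]
opening: 0.002
```

```bash
python3 -c "
from h import *
st()
im,d,W=grab('scene'); cv2.imwrite('pics/s5.png',cv2.resize(im[150:250,190:330],None,fx=5,fy=5))"
```

```text
t 11.35 pos [ 0.5423 -0.0963  0.0913] box(x,y,z)mm [  1.  -91.6  91.3] open 0.0 F [0.06 0.4  0.17]
tool axes in box
 [[ 0.001  1.     0.002]
 [ 1.    -0.001  0.   ]
 [ 0.     0.002 -1.   ]]
```

View pics/s5.png

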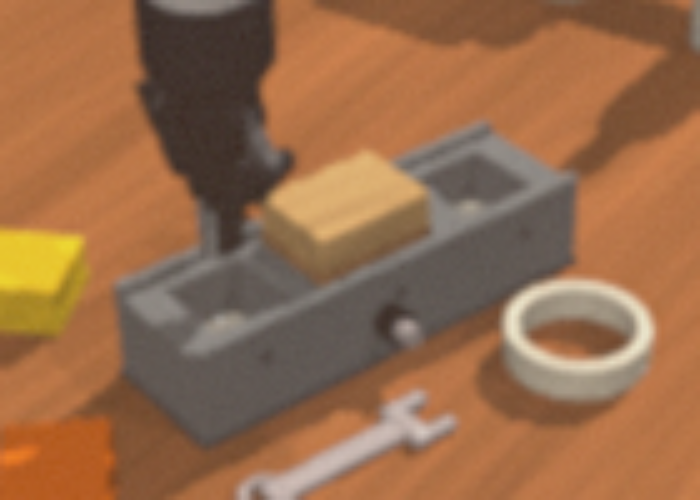

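The fingers are shut and straight above the reset well, whose key is at crop (225,325), and the block is clear at (350,215). I'll shift back 3 mm and descend into the well to just above the key.

Request:
send_rows --increments '[[[-0.3, 0, 0, 0, 0, 0, 0], [0, 0, 0.6, 0, 0, 0, 0], [0, 0, 0.6, 0, 0, 0, 0], [0, 0, 0.6, 0, 0, 0, 0], [0, 0, 0.6, 0, 0, 0, 0], [0, 0, 0.6, 0, 0, 0, 0], [0, 0, 0.6, 0, 0, 0, 0], [0, 0, 0.6, 0, 0, 0, 0], [0, 0, 0.6, 0, 0, 0, 0], [0, 0, 0.2, 0, 0, 0, 0], [0, 0, 0, 0, 0, 0, 0], [0, 0, 0, 0, 0, 0, 0]]]'

```text
clock: 12.4
position: [0.5408, -0.0991, 0.0402]
tool_rot: [[0.297, 0.955, -0.0], [0.955, -0.297, 0.0], [0.0, -0.0, -1.0]]
ft_force: [-0.2, 0.4, 0.2]
opening: 0.001
```

```bash
python3 -c "
from h import *
st()"
```

```text
t 12.4 pos [ 0.5408 -0.0991  0.0402] box(x,y,z)mm [  0.3 -94.8  40.2] open 0.0 F [-0.15  0.41  0.22]
tool axes in box
 [[ 0.001  1.    -0.   ]
 [ 1.    -0.001  0.   ]
 [ 0.    -0.    -1.   ]]
```

Centred over the key and 4 mm above it, so I'll press now: 10.5 mm down slowly to z≈0.030.

Request:
send_rows --increments '[[[0, 0, 0.2, 0, 0, 0, 0], [0, 0, 0.2, 0, 0, 0, 0], [0, 0, 0.15, 0, 0, 0, 0], [0, 0, 0.15, 0, 0, 0, 0], [0, 0, 0.15, 0, 0, 0, 0], [0, 0, 0.1, 0, 0, 0, 0], [0, 0, 0.1, 0, 0, 0, 0], [0, 0, 0, 0, 0, 0, 0], [0, 0, 0, 0, 0, 0, 0]]]'

```text
clock: 13.15
position: [0.5412, -0.0992, 0.0302]
tool_rot: [[0.297, 0.955, 0.001], [0.955, -0.297, -0.0], [0.0, 0.001, -1.0]]
ft_force: [-0.7, -0.2, 4.2]
opening: -0.0
```

```bash
python3 -c "
from h import *
st()"
```

```text
t 13.15 pos [ 0.5412 -0.0992  0.0302] box(x,y,z)mm [  0.7 -94.8  30.2] open -0.0 F [-0.7  -0.16  4.2 ]
tool axes in box
 [[ 0.001  1.     0.001]
 [ 1.    -0.001  0.   ]
 [ 0.     0.001 -1.   ]]
```

Request:
send_rows --increments '[[[0, 0, 0.05, 0, 0, 0, 0], [0, 0, 0.05, 0, 0, 0, 0], [0, 0, 0, 0, 0, 0, 0], [0, 0, 0, 0, 0, 0, 0], [0, 0, 0, 0, 0, 0, 0], [0, 0, 0, 0, 0, 0, 0], [0, 0, 0, 0, 0, 0, 0], [0, 0, 0, 0, 0, 0, 0], [0, 0, 0, 0, 0, 0, 0], [0, 0, 0, 0, 0, 0, 0], [0, 0, 0, 0, 0, 0, 0], [0, 0, 0, 0, 0, 0, 0]]]'

```text
clock: 14.15
position: [0.5412, -0.0992, 0.0301]
tool_rot: [[0.297, 0.955, 0.001], [0.955, -0.297, -0.001], [-0.0, 0.001, -1.0]]
ft_force: [-2.2, -0.6, 10.0]
opening: -0.001
```

Request:
send_rows --increments '[[[0, 0, 0, 0, 0, 0, 0], [0, 0, 0, 0, 0, 0, 0], [0, 0, 0, 0, 0, 0, 0], [0, 0, 0, 0, 0, 0, 0], [0, 0, 0, 0, 0, 0, 0], [0, 0, 0, 0, 0, 0, 0]]]'

```text
clock: 14.65
position: [0.5412, -0.0993, 0.0301]
tool_rot: [[0.297, 0.955, 0.001], [0.955, -0.297, -0.001], [-0.0, 0.001, -1.0]]
ft_force: [-2.6, 0.1, 10.5]
opening: 0.002
```

The key was held at its stop (z 0.030, 10 N) for about 1.5 s. I'll release it, rise straight up and back away from the box.

Request:
send_rows --increments '[[[0, 0, -0.3, 0, 0, 0, 0], [0, 0, -0.4, 0, 0, 0, 0], [0, 0, -0.6, 0, 0, 0, 0], [0, 0, -1, 0, 0, 0, 0], [0, 0, -1, 0, 0, 0, 0], [0, 0, -1.5, 0, 0, 0, 0], [0, 0, -2, 0, 0, 0, 0], [0, 0, -2, 0, 0, 0, 0], [0, 0, -2, 0, 0, 0, 0], [0, 0, -2, 0, 0, 0, 0], [0, 0, -1, 0, 0, 0, 0], [0, 0, 0, 0, 0, 0, 0]]]'

```text
clock: 15.65
position: [0.5426, -0.0992, 0.1699]
tool_rot: [[0.297, 0.955, 0.006], [0.955, -0.297, -0.001], [0.001, 0.006, -1.0]]
ft_force: [0.6, -1.1, 0.0]
opening: 0.002
```

Request:
send_rows --increments '[[[-1, 0, 0, 0, 0, 0, 0], [-2, 0, 0, 0, 0, 0, 0], [-2, 0, 0, 0, 0, 0, 0], [-2, 0, 0, 0, 0, 0, 0], [-2, 0, 0, 0, 0, 0, 0], [-2, 0, 0, 0, 0, 0, 0], [-1, 0, 0, 0, 0, 0, 0], [0, 0, 0, 0, 0, 0, 0], [0, 0, 0, 0, 0, 0, 0], [0, 0, 0, 0, 0, 0, 0], [0, 0, 0, 0, 0, 0, 0], [0, 0, 0, 0, 0, 0, 0]]]'

```text
clock: 16.65
position: [0.5057, -0.2121, 0.1668]
tool_rot: [[0.294, 0.956, 0.0], [0.956, -0.294, 0.001], [0.001, 0.0, -1.0]]
ft_force: [0.5, 0.4, -0.2]
opening: 0.005
```

```bash
python3 -c "
from h import *
st();block()
im,d,W=grab('top');W=np.nan_to_num(W)
hsv=cv2.cvtColor(im,cv2.COLOR_BGR2HSV)
for p in ((.540,-.099),(.597,.082)):
  b=(abs(W[...,2]-.034)<.008)&(hsv[...,2]>145)&(np.hypot(W[...,0]-p[0],W[...,1]-p[1])<.03)
  q=quad('top',b,.036);print('key',b.sum(),q,np.median(W[b][:,2]))
cv2.imwrite('pics/t6.png',cv2.resize(im,(768,576)))
"
```

```text
t 16.65 pos [ 0.5057 -0.2121  0.1668] box(x,y,z)mm [ 2.000e-01 -2.130e+02  1.668e+02] open 0.01 F [ 0.49  0.39 -0.18]
tool axes in box
 [[-0.002  1.     0.   ]
 [ 1.     0.002  0.001]
 [ 0.001  0.    -1.   ]]
block 710 (array([ 0.567 , -0.0131]), np.float64(-16.56), array([0.0831, 0.0629])) box mm [-0.1 -4.8  0. ]
key 90 (array([ 0.5416, -0.0983]), np.float64(-24.9), array([0.0272, 0.027 ])) 0.035681947653974144
key 94 (array([0.5971, 0.0826]), np.float64(2.79), array([0.0281, 0.027 ])) 0.03578089135555863
```

View pics/t6.png

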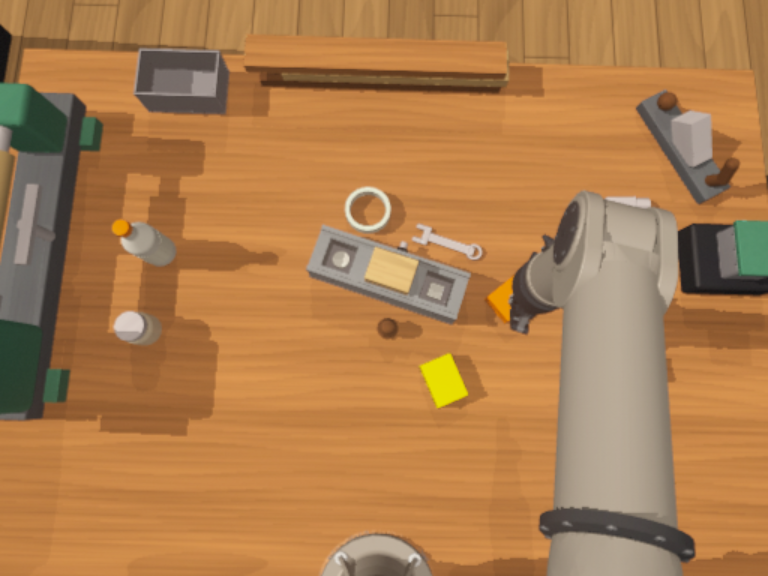

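The block is on the deck at (391,269). Both keys, at (341,258) and (437,290), are up, and the visible bystanders sit at the same pixels as before. The arm is clear, so I'm handing in.

```bash
python3 -c "
from rig import arm
print(arm.job_done())"
```

```text
the job is handed in; nothing more can be done
None
```

The job is done and handed in at about 16.7 s of the 43 s allowed; no verdict was reported.

- **Block:** I pushed it gently along the rails with the fingertips; the wrist force read about 2 N at the readings I took during the push. It lies flat about 5 mm off the box's middle, roughly 90 mm from the reset key and 100 mm from the start key, against the required 68 mm.
- **Reset key:** I pressed it with the shut fingertips to its stop (tip at z 0.030, 10 N) and held it there for about 1.5 s before letting go.
- **Last checks:** Both key tops measured z ≈ 0.036, so both are up. The wrist force was near zero and the arm was clear of everything. Tape roll, wrench, finial, glue bottle and jar had not visibly moved.
- **Not checked:** The arm hid the offcut and most of the mallet in the last picture. The arm never went down near either of them.
- **Disagreement:** In the first pictures the scene camera's depth put the block and box a few mm off the top camera. I used the top camera, which matched the given sizes.

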